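# Make up the staining kit and the sampling kit in their caddies

## Task

Make up the two kits from the stock round the two grey caddies in the middle of the bench. The staining kit, in the caddy with two round wells, gets the amber bottle (wide well), the small squirt bottle (narrow well) and the timer, lying flat in the bay in front of them; the sampling kit, in the caddy with one round well, gets the wide-capped jar in the well and the marker lying in the pen rest in front of it. Keep the bottles and the jar upright, seat everything fully down, and leave the white bottle and the roll of tape where they are.

Things in the scene. Friction and masses are not known exactly. Their poses are not given: they have to be found in the camera images.
- staining_caddy: Lengths in mm. Fixed grey tray 191 (x) x 164 (y) mm, origin under its centre, low front at -x. Rear block 35 high, round wells with floor at z 11: wide, 76 across, at x +48, y +36; narrow, 60 across, at x +48, y -42. Front (floor z 11, rim z 17): timer bay at x -50, y 0, pedestal top z 23, 84 (x) x 46 (y); corner lips to z 29 leave 84 (x) x 78 (y) inside and 62 mm gaps for fingers at both y sides.
- sampling_caddy: Lengths in mm. Fixed grey tray 183 (x) x 170 (y) mm, origin under its centre, low front at -x. Rear block 35 high from x -5, one round well 78 across at x +43, y +36, floor z 11, label pad beside it. Front (floor z 11, rim z 17): pen rest along y at x -66, y 0: trough floor z 21, 27 wide between lips to z 27, 154 long between end walls to z 29; its middle 76 mm is open down to the floor for fingers.
- amber_bottle_center (a point): Amber (brown) reagent bottle with a white label and a blue cap, stands upright, body 60 mm in diameter up to about 90 mm, 125 mm high; the cap is 28 mm in diameter over the top 21 mm. The point is on its axis, half-way up (62.5 mm above its foot); its z axis is the bottle's axis.
- squirt_bottle_center (a point): Small teal squirt bottle with a white cap (not the one in the organiser at the far right), stands upright, body 44 mm in diameter up to about 65 mm, 90 mm high; the cap is 21 mm in diameter over the top 11 mm. The point is on its axis, half-way up (45 mm above its foot); its z axis is the bottle's axis.
- sample_jar_center (a point): Black wide-mouth jar with a white cap as wide as itself (not the one behind the waste basket), stands upright, 105 mm high; the body is 59 mm and the cap 61 mm in diameter, the cap takes the top 24 mm. The point is on its axis, half-way up (52.5 mm above its foot); its z axis is the jar's axis.
- lab_timer_center (a point): Off-white flat count-down timer (not the one at the far right of the bench) lying on its back, 68 mm along its x, 62 mm along its y, 17 mm thick. The point is at its centre, half-way up (8.5 mm above its underside).
- marker_center (a point): Black marker pen lying down, 138 mm long along its own y axis, 11.6 mm in diameter. The point is at its middle, on its axis (6 mm above what it lies on).
- white_bottle_center (a point): Bystander, to be left alone: white bottle with a label and a white cap, stands upright among the stock, 52 mm in diameter, 110 mm high. The point is on its axis, half-way up.
- label_tape_center (a point): Bystander, to be left alone: roll of cream label tape lying flat, 93 mm outer and about 38 mm inner diameter, 19 mm high. The point is at the centre of its hole, half-way up.
Things that resemble listed ones, but are neither listed nor needed, are in the scene too. What is meant by the part that bears amber_bottle_center is not red, and is the smaller of those in its own colour.

How it is judged:
At the end, for the whole second after the job is handed in: All five rest in their places as asked: each within 12 mm of the middle of its place (caddy x and y), seated within 4 mm of its floor, upright or level within 0.12 rad, marker along the rest within 0.2 rad; white bottle (upright) and tape within 25 mm of where they were; all at rest (x of amber_bottle_center in the frame of staining_caddy between 0.036 and 0.06 m and y of amber_bottle_center in the frame of staining_caddy between 0.024 and 0.048 m and z of amber_bottle_center in the frame of staining_caddy between 0.0695 and 0.0775 m and x of squirt_bottle_center in the frame of staining_caddy between 0.036 and 0.06 m and y of squirt_bottle_center in the frame of staining_caddy between -0.054 and -0.03 m and z of squirt_bottle_center in the frame of staining_caddy between 0.052 and 0.06 m and x of lab_timer_center in the frame of staining_caddy between -0.062 and -0.038 m and y of lab_timer_center in the frame of staining_caddy between -0.012 and 0.012 m and z of lab_timer_center in the frame of staining_caddy between 0.0275 and 0.035 m and x of sample_jar_center in the frame of sampling_caddy between 0.031 and 0.055 m and y of sample_jar_center in the frame of sampling_caddy between 0.024 and 0.048 m and z of sample_jar_center in the frame of sampling_caddy between 0.0595 and 0.0675 m and x of marker_center in the frame of sampling_caddy between -0.078 and -0.054 m and y of marker_center in the frame of sampling_caddy between -0.012 and 0.012 m and z of marker_center in the frame of sampling_caddy between 0.024 and 0.0305 m and angle between the y axis of marker_center and the y axis of sampling_caddy, either way round below 0.2 rad and angle between each of amber_bottle_center, squirt_bottle_center, sample_jar_center, lab_timer_center, white_bottle_center's own z axis and vertical below 0.12 rad and distance of each of white_bottle_center, label_tape_center from where it was at the start of the episode below 0.025 m and linear speed of each of amber_bottle, squirt_bottle, sample_jar, lab_timer, marker below 0.02 m/s); the robot touches nothing.
It fails at once if the amber bottle, the squirt bottle or the jar is tipped over (angle between any of amber_bottle_center, squirt_bottle_center, sample_jar_center's own z axis and vertical above 0.7 rad).
It fails at once if the white bottle or the roll of tape is disturbed (distance of any of white_bottle_center, label_tape_center from where it was at the start of the episode above 0.025 m or angle between white_bottle_center's own z axis and vertical above 0.5 rad).
It also fails if it takes over 104 s, if anything falls off the work surface, if the arm or the gripper's body presses on something with over 40 N, if the wrist force passes 120 N, or if a joint passes its speed limit or range.

## Robot

A 7-joint arm with a two-finger parallel gripper is mounted at the origin on a cart in front of the work surface, level with it; the furniture and walls round the work are solid. World frame = base frame: x ahead of the robot, y to its left, z up, the work surface at z = 0. Lengths are in m, angles in rad, forces in N, time in s.
With the tool pointing down it reaches from about 0.35 to 0.9 m from the base axis. Payload 8.1 kg.
Tool frame: the origin (TCP) lies on the centre line of the jaws, within the pads' length; the fingertips stand 19 mm ahead of it and the grasp point (between the pads) is the TCP (arm.tip_reach is the distance from the TCP to the fingertips, in m); z points along the fingers, y is the line along which they close (so a half turn about z gives the same grasp; the last joint's range is limited). The gripper opens to 92 mm and grips with 3 to 60 N. Pads are 19 mm wide; open, the fingers measure 130 mm over their backs; the gripper's body (75 mm by 190 mm) begins 47 mm behind the grasp point.
Start: joints at [1.229, 0.434, 0.025, 1.573, -0.012, 1.134, -0.075], TCP at [0.148, -0.607, 0.246] pointing down, gripper open.
Joint ranges: [-2.62, 2.62], [-0.44, 2.09], [-1.27, 1.32], [0.08, 2.57], [-1.32, 4.46], [0.12, 2], [-2.74, 2.74]. Speed limits (rad/s): [2.22, 2.22, 3.01, 3.01, 3.14, 3.14, 3.14].

## Interface

Orientations are given as a rotation vector (axis times angle).
In Python, from cell import arm gives the robot as it stands.
- The arm moves only by the tool arm_command, never from a script. Its argument "targets" is a list that holds one entry, the list of rows, each a list of 6 numbers: the shift along the tool's x, y, z in m, then the turn, a rotation vector about the tool's x, y, z in rad. A call has 1 to 10 rows; each row shifts and turns the commanded pose from where the row before left it, along the tool's axes as they then stand; what a row does not reach is not made up. A row lasts 1/8 s, in which the tool goes at most 62.5 mm and 10.7 degrees, less where a joint would pass 70% of its speed; a pose out of reach is approached as far as the arm can. A call with a gripper value outside its range is refused whole. "jaw" is the finger opening in m, from 0 to 0.0918, set as the call begins (left out, the last holds). The fingers move at their own pace and stop on an object; "newtons" is the grip in N (left out, the last holds). Time passes only in rows, so rows that do not move let the fingers close. It gives the time, the measured TCP pose, the force, the opening and the grip force at its end, in the units of the state.
- arm.observe(): the state, without advancing time (a new reading comes with each control period).
- arm.get_image(name): name is "side" or "top"; returns a dict with "pixels" (480x640x3 uint8, red, green, blue), "z_map" (480x640 float32, m along the optical axis (not along the pixel's ray), 0 where there is no reading), "fx", "fy", "cx", "cy" (pixels), "dist" ([k1, k2, p1, p2, k3] as OpenCV has them; the pictures are not rectified), "xyz" and "rotation" of the camera in the world. Camera axes: x right, y down, z forward; pixel columns grow to the right and rows downward; lengths in m; the calibration is good to about 2 mm. A picture is of the moment at which its call begins.
- arm.sign_off(): hands the job in; it is judged then, once.
The state is a dict: "clock": time; "joints": joint angles; "dq": joint speeds; "joint_efforts": joint torques, N m; "position": TCP position; "ee_rot": TCP orientation; "force": force on the tool from outside, world axes, zero at the start; "ft_torque": the same for the moment, N m; "width": opening from 0.0 (shut) to 1.0 (fully open); "gripper_force": force on a finger pad.
Only numpy, scipy, OpenCV 4.12 (cv2) and the standard library are available. Lean on these libraries where they do the work, as an engineer would, in place of code of your own. Each camera call takes 0.05 s, during which the arm holds its last target. There are 200 camera calls.

## Working session

There is one attempt and no reset: what is moved stays moved. The work goes in short steps, Python scripts to look and compute and a tool call to move; the robot and the scene stay as the last step left them, time stands still between calls to the robot, and variables do not carry over. Pictures are saved under pics/ and viewed, at most 14 in all, crops included, and the job is handed in when it is done.

Besides the shell and the picture viewer there is one more tool, called after "Emit:" in YAML: its name, and indented under it one key for each argument. arm_command: Moves the arm, as the interface text tells. Its arguments: {"type":"object","properties":{"targets":{"type":"array","items":{"type":"array","items":{"type":"array","items":{"type":"number"}}}},"jaw":{"type":"number"},"newtons":{"type":"number"}},"required":["targets"]}

```bash
ls; mkdir -p pics
cat > h.py <<'E'
import numpy as np,cv2
from cell import arm
def save(n,im): cv2.imwrite('pics/'+n,im[:,:,::-1])
def cloud(d):
    K=np.array([[d['fx'],0,d['cx']],[0,d['fy'],d['cy']],[0,0,1.]])
    h,w=d['z_map'].shape
    u,v=np.meshgrid(np.arange(w),np.arange(h))
    p=cv2.undistortPoints(np.stack([u,v],-1).reshape(-1,1,2).astype(np.float64),K,np.array(d['dist'],float)).reshape(h,w,2)
    r=np.dstack([p,np.ones((h,w))])
    R=np.array(d['rotation'],float)
    if R.shape!=(3,3): R=cv2.Rodrigues(R)[0]
    rays=r@R.T; o=np.array(d['xyz'])
    return o,rays,o+rays*d['z_map'][...,None]
def plane(o,rays,u,v,z):
    r=rays[int(round(v)),int(round(u))]; return o+r*(z-o[2])/r[2]
E
python3 - <<'E'
from h import *
for n in('top','side'):
    d=arm.get_image(n); save(n+'0.png',d['pixels']); np.savez(n+'0.npz',**d)
    print(n,d['xyz'],d['rotation'],d['fx'],(d['z_map']>0).mean())
print(arm.observe())
E
```

```text
pics
top [0.36799618 0.08976406 1.8021426 ] [-2.15624635  2.1680016  -0.08652536] 529.0883820198031 0.9961393229166666
side [ 0.41241053 -0.78660873  0.89411108] [-2.30695987  0.12675534 -0.08358865] 445.7809262441618 0.996103515625
{'clock': 0.1, 'joints': array([ 1.22942568,  0.43515491,  0.02499269,  1.57400159, -0.01159181,
        1.13399179, -0.07509711]), 'dq': array([-0.00050972, -0.00327171, -0.00015461, -0.00264691, -0.00180112,
        0.00037822, -0.00204151]), 'joint_efforts': array([ 1.43073259e-03, -6.69127321e+01,  9.87179875e-01, -3.15144861e+01,
       -6.04946539e-02,  3.74357658e-02,  9.30142483e-05]), 'position': array([ 0.14765453, -0.60686829,  0.2450244 ]), 'ee_rot': array([-3.11787942e+00, -3.73880601e-01,  4.86879061e-04]), 'force': array([-0.23037542,  0.09104125, -0.41665541]), 'ft_torque': array([ 0.00434698, -0.04556806,  0.06152485]), 'gripper_force': 0.0, 'width': 0.9980487281485547}
```

View pics/top0.png

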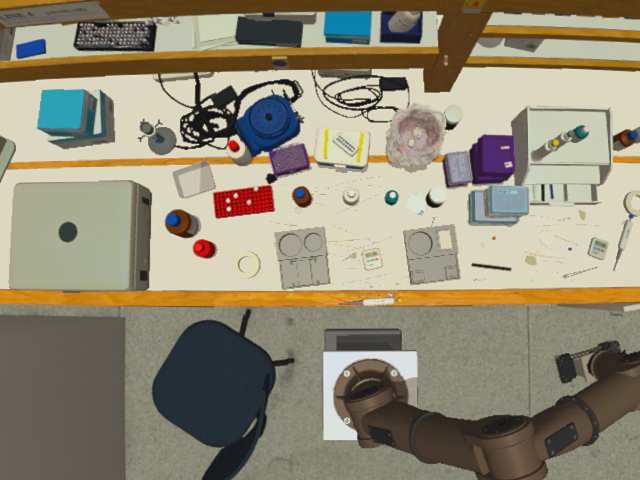

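View pics/side0.png

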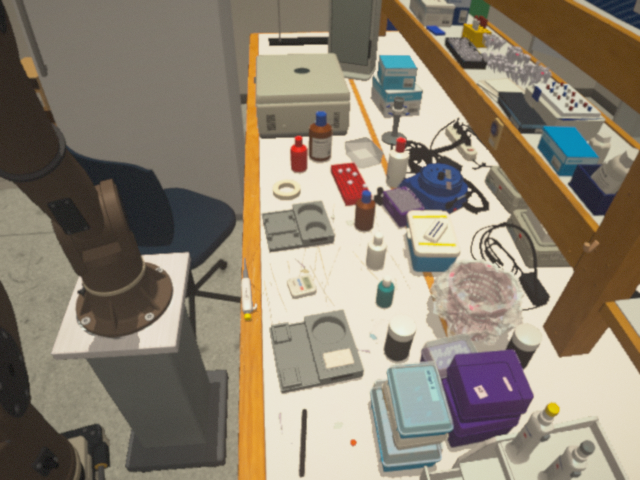

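```bash
cat > m.py <<'E'
from h import *
import sys
d=dict(np.load('top0.npz')); o,rays,P=cloud(d); Z=P[...,2]
print('bench z',[np.median(Z[a-3:a+3,b-3:b+3]).round(4) for a,b in((230,350),(280,400),(225,470))])
box={'stain':(265,218,340,296,.008),'samp':(395,215,468,290,.008),'timer':(358,243,385,273,.006),'marker':(466,256,518,276,.004),'tape':(228,245,264,282,.008),
'amber':(288,180,315,213,.02),'white':(340,184,362,212,.02),'squirt':(381,186,402,208,.02),'jar':(425,183,449,210,.02)}
for k,(a,b,c,e,h) in box.items():
    z=Z[b:e,a:c]; m=(z>h).astype(np.uint8)
    n,l,s,_=cv2.connectedComponentsWithStats(m); i=1+np.argmax(s[1:,4]); m=l==i
    q=P[b:e,a:c][m]; top=q[:,2].max()
    r=cv2.minAreaRect((q[:,:2]*1000).astype(np.float32))
    t=q[q[:,2]>np.percentile(q[:,2],97)-.006]
    rt=cv2.minAreaRect((t[:,:2]*1000).astype(np.float32))
    print(k,m.sum(),'top',top.round(4),'rect',np.round(r[0],1),np.round(r[1],1),round(r[2],1),'TOP',np.round(rt[0],1),np.round(rt[1],1),round(rt[2],1))
im=d['pixels'][170:300,220:530]; save('c1.png',cv2.resize(im,None,fx=2.58,fy=2.58,interpolation=cv2.INTER_CUBIC))
E
python3 m.py
```

```text
bench z [np.float64(-0.001), np.float64(-0.001), np.float64(-0.0006)]
stain 2343 top 1.8021 rect [461.7 208.9] [207.  221.5] 4.9 TOP [455.4 212.7] [243.4 178.2] 18.4
samp 2426 top 1.8021 rect [ 467.9 -104.1] [193.4 402. ] 4.4 TOP [475.2 -97.5] [148.4 405.3] 9.7
timer 366 top 1.8021 rect [439.8  32.2] [ 79.7 165.9] 25.6 TOP [438.2  34. ] [ 71.8 164.3] 28.0
marker 129 top 1.8021 rect [ 411.5 -196.8] [ 35.4 578.6] 5.1 TOP [ 410.7 -195.7] [ 30.7 576.5] 5.5
tape 407 top 1.8021 rect [396.  283.3] [383.   91.7] 70.0 TOP [430.8 273.4] [377.8  89.5] 84.4
amber 305 top 0.1314 rect [671. 227.] [57.8 59.2] 89.8 TOP [670.1 227.6] [25.1 24.9] 33.1
white 227 top 1.8021 rect [532.6  63.3] [ 50.  329.6] 89.5 TOP [524.7  71.8] [ 19.8 314.9] 87.1
squirt 156 top 1.8021 rect [523.8  -6.8] [ 43.6 363.9] 65.0 TOP [523.1   9.7] [ 17.4 348.7] 59.9
jar 371 top 1.8021 rect [529.9 -78. ] [ 61.1 466.3] 43.2 TOP [524.1 -78.8] [ 52.8 459.4] 44.4
```

View pics/c1.png

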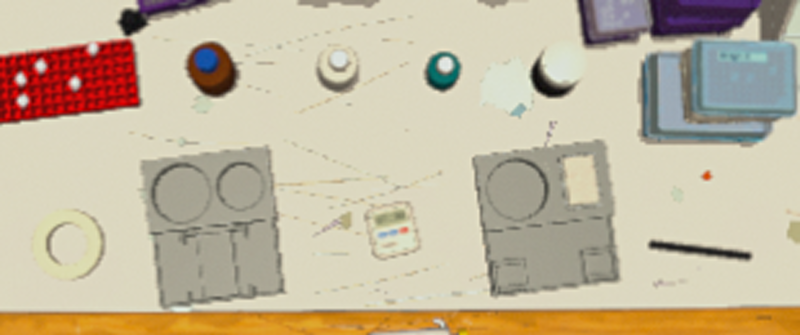

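Crop shows the right items: small amber bottle at top-view (301,197) (others: large amber (180,221), far-right (628,138), red (204,248)), teal (392,198), jar (437,197) (another at (452,117)), timer (373,259) (another at (598,247)), marker (490,267); both caddies are turned by a few degrees.

```bash
sed -i 's/m=(z>h).astype/m=((z>h)\&(z<.2)).astype/' m.py; python3 m.py
python3 - <<'E'
from h import *
# wells / caddy yaw by edges: z bands
d=dict(np.load('top0.npz')); o,rays,P=cloud(d)
for k,(a,b,c,e) in {'stain':(265,218,340,296),'samp':(395,215,468,290)}.items():
    q=P[b:e,a:c].reshape(-1,3); q=q[(q[:,2]>.008)&(q[:,2]<.06)]
    hi=q[(q[:,2]>.029)]
    r=cv2.minAreaRect((hi[:,:2]*1000).astype(np.float32)); print(k,'hi',r,np.histogram(q[:,2],bins=np.arange(.008,.042,.003))[0])
E
```

```text
bench z [np.float64(-0.001), np.float64(-0.001), np.float64(-0.0006)]
stain 2332 top 0.0474 rect [466.1 231.7] [196.2 176.8] 6.0 TOP [473.2 227.8] [176.1 167.2] 6.5
samp 2411 top 0.0557 rect [ 475.5 -215.4] [192.6 182.3] 6.7 TOP [ 495.2 -208.7] [141.6 173.8] 6.5
timer 363 top 0.0272 rect [461.5  -7.4] [71.1 65.9] 8.1 TOP [460.7  -5.4] [62.7 59.2] 10.2
marker 128 top 0.0179 rect [ 434.  -418.6] [136.2  27.2] 89.4 TOP [ 433.3 -418.7] [131.   20.7] 89.9
tape 405 top 0.031 rect [445.5 418.3] [92.8 92.3] 35.6 TOP [444.2 417.6] [86.9 87.7] 26.0
amber 305 top 0.1314 rect [671. 227.] [57.8 59.2] 89.8 TOP [670.1 227.6] [25.1 24.9] 33.1
white 225 top 0.1191 rect [671.9  62.1] [50. 51.] 89.6 TOP [670.4  63.7] [20.4 16.9] 24.1
squirt 154 top 0.0967 rect [667.7 -74.7] [41.9 43.4] 42.2 TOP [667.7 -73.8] [16.4 16.4] 48.0
jar 369 top 0.1146 rect [ 667.2 -224.8] [59.7 61.3] 0.6 TOP [ 667.5 -225.3] [52.8 54.9] 44.4
stain hi ((466.26318359375, 227.276123046875), (192.1262969970703, 167.6491241455078), 6.507617950439453) [480 374 263 157 141 142 139 171 206 172 101]
samp hi ((478.0966796875, -211.11529541015625), (178.72206115722656, 174.87904357910156), 6.384035110473633) [391 334 252 141  99 110 141 232 257 247 178]
```

```bash
cat > m2.py <<'E'
from h import *
d=dict(np.load('top0.npz')); o,rays,P=cloud(d); g=cv2.cvtColor(d['pixels'],cv2.COLOR_RGB2GRAY)
ray=lambda u,v:np.array([cv2.remap(np.ascontiguousarray(rays[...,i].astype(np.float32)),np.float32([[u]]),np.float32([[v]]),1)[0,0] for i in range(3)])
for k,(a,b,c,e) in {'stain':(265,218,340,296),'samp':(395,215,468,290)}.items():
    m=((g[b:e,a:c]<190)).astype(np.uint8)
    m=cv2.morphologyEx(m,cv2.MORPH_CLOSE,np.ones((9,9),np.uint8)) if k=='samp' else m
    m=cv2.morphologyEx(m,cv2.MORPH_OPEN,np.ones((5,5),np.uint8))
    ct=max(cv2.findContours(m,0,1)[0],key=cv2.contourArea)
    box=cv2.boxPoints(cv2.minAreaRect(ct))+[a,b]
    out=[]
    for u,v in box:
        z=.035 if v<(b+e)/2 else .017
        r=ray(u,v); out.append((o+r*(z-o[2])/r[2])[:2]*1000)
    out=np.array(out); out=out[np.argsort(out[:,0])]
    print(k,out.round(1).tolist(),'c',out.mean(0).round(1),[np.linalg.norm(out[i]-out[j]).round() for i,j in((0,1),(2,3))])
for k,(a,b,c,e) in {'marker':(460,256,522,276),'timer':(355,240,390,276)}.items():
    s=g[b:e,a:c]; 
    m=(s<110) if k=='marker' else ((P[b:e,a:c,2]>.008)&(P[b:e,a:c,2]<.05))
    v,u=np.nonzero(m); pts=[]
    z=.006 if k=='marker' else .015
    Q=rays[b:e,a:c][m]; Q=o+Q*((z-o[2])/Q[:,2])[:,None]
    r=cv2.minAreaRect((Q[:,:2]*1000).astype(np.float32)); c0=Q[:,:2].mean(0); w,V=np.linalg.eigh(np.cov((Q[:,:2]-c0).T)); print(k,m.sum(),r,c0.round(4),V[:,1])
# tall stuff near picks
ok=(P[...,2]>.085)&(P[...,2]<.5)&(d['z_map']>0)
for n,(x,y) in {'jar':(.667,-.225),'squirt':(.667,-.074),'amber':(.67,.227)}.items():
    w=ok&(abs(P[...,0]-x)<.17)&(abs(P[...,1]-y)<.13); q=P[w]; q=q[np.hypot(q[:,0]-x,q[:,1]-y)>.045]
    print(n,len(q), q[np.argsort(np.hypot(q[:,0]-x,q[:,1]-y))[:60:12]].round(3).tolist())
E
python3 m2.py
```

```text
stain [[359.4, 298.3], [379.0, 129.3], [553.3, 320.5], [572.4, 151.3]] c [466.  224.9] [np.float64(170.0), np.float64(170.0)]
samp [[348.3, -126.2], [359.3, -306.7], [566.3, -112.0], [578.2, -292.5]] c [ 463.  -209.4] [np.float64(181.0), np.float64(181.0)]
marker 97 ((432.0597229003906, -416.8554382324219), (132.71937561035156, 8.702171325683594), 82.6849594116211) [ 0.432  -0.4181] [0.12819224 0.99174934]
timer 366 ((464.0859680175781, -8.062969207763672), (111.99879455566406, 115.0001449584961), 89.63408660888672) [ 0.4626 -0.0085] [-0.96222287  0.272263  ]
jar 1583 [[0.708, -0.266, 0.091], [0.714, -0.271, 0.096], [0.724, -0.269, 0.095], [0.725, -0.273, 0.092], [0.736, -0.261, 0.086]]
squirt 960 [[0.77, -0.122, 0.115], [0.77, -0.128, 0.118], [0.782, -0.102, 0.095], [0.783, -0.104, 0.104], [0.662, -0.195, 0.09]]
amber 353 [[0.785, 0.176, 0.093], [0.786, 0.159, 0.086], [0.786, 0.149, 0.085], [0.79, 0.146, 0.098], [0.788, 0.139, 0.09]]
```

```bash
cat > m3.py <<'E'
from h import *
d=dict(np.load('top0.npz')); o,rays,P=cloud(d)
R=lambda u,v,z:(plane(o,cv2.resize(rays,None,fx=4,fy=4),u*4+1.5,v*4+1.5,z)[:2]*1000).round(1)
f=lambda a,b,z:R(a/2.58+220-.3,b/2.58+170-.3,z)
for n,l in {'stain':[(141,160),(270,147),(163,307),(284,292)],'samp':[(474,157),(606,141),(491,295),(619,280)]}.items():
    q=np.array([f(a,b,.035 if i<2 else .017) for i,(a,b) in enumerate(l)]); print(n,q.tolist(),q.mean(0))
print('wells',f(182,193,.035),f(241,186,.035),'jar',f(516,189,.035))
for n,x,y,az,zb in (('jar',.667,-.225,.4,.1),('squirt',.667,-.074,.35,.088),('amber',.67,.227,.2,.11)):
    c,s=np.cos(az),np.sin(az); D=P[...,:2]-[x,y]; a=D@[c,s]; b=D@[-s,c]
    w=(abs(a)<.11)&(abs(b)<.05)&(np.hypot(a,b)>.042)&(P[...,2]>zb)&(P[...,2]<.6); print(n,w.sum(),P[w][:5].round(3).tolist())
E
python3 m3.py
```

```text
stain [[553.6, 319.1], [569.4, 150.4], [362.1, 291.7], [380.9, 133.1]] [466.5   223.575]
samp [[554.1, -114.9], [574.3, -288.7], [375.0, -136.8], [393.7, -305.0]] [ 474.275 -211.35 ]
wells [509.3 265.7] [518.1 188.3] jar [ 512.5 -168.8]
jar 0 []
squirt 0 []
amber 0 []
```

```bash
cat > p.py <<'E'
import sys,json
from h import *
from scipy.spatial.transform import Rotation as Ro
# usage: p.py "x y z az" ... (mm, deg) [step=mm as 5th]
s=arm.observe(); p=np.array(s['position']); r=Ro.from_rotvec(s['ee_rot'])
print('t',s['clock'],'w',s['width'],'p',(p*1000).round(1),'az',np.degrees(np.arctan2(*r.as_matrix()[1::-1,1])).round(1),'tilt',np.degrees(np.arccos(-r.as_matrix()[2,2])).round(1),'j',s['joints'].round(2))
rows=[]
for w in sys.argv[1:]:
    v=[float(q) for q in w.split()]; st=v[4] if len(v)>4 else 55
    a=np.radians(v[3]); t=np.array(v[:3])/1000
    tr=Ro.from_matrix(np.column_stack([[-np.sin(a),np.cos(a),0],[np.cos(a),np.sin(a),0],[0,0,-1]]))
    rv=(r.inv()*tr).as_rotvec()
    n=max(1,int(np.ceil(np.linalg.norm(t-p)*1000/st)),int(np.ceil(np.linalg.norm(rv)/.17)))
    # turn rounded equally; shift expressed in the turning tool frame
    for i in range(n):
        sh=r.inv().apply((t-p)/(n-i)); dr=(r.inv()*tr).as_rotvec()/(n-i)
        sh=sh.round(3); dr=dr.round(2) if n-i>1 else dr.round(3)
        p=p+r.apply(sh); r=r*Ro.from_rotvec(dr); rows.append([*sh.tolist(),*dr.tolist()])
for i in range(0,len(rows),10): print(json.dumps([rows[i:i+10]]).replace('-0.0,','0,').replace('0.0,','0,').replace(' ',''))
E
python3 p.py "432 -417 120 -7.4" "432 -417 21 -7.4 40"
```

```text
t 0.1 w 0.9980487281485547 p [ 147.7 -606.9  245. ] az -76.3 tilt 0.1 j [ 1.23  0.44  0.02  1.57 -0.01  1.13 -0.08]
[[[0.04,-0.015,0.016,0,0,-0.15],[0.042,-0.008,0.016,0,0,-0.15],[0.043,-0.002,0.016,0,0,-0.15],[0.042,0.004,0.015,0,0,-0.15],[0.041,0.011,0.016,0,0,-0.15],[0.04,0.017,0.015,0,0,-0.15],[0.036,0.022,0.016,0,0,-0.15],[0.033,0.027,0.015,-0.001,-0.001,-0.153],[0,0,0.033,0,0,0.0],[0,0,0.033,0,0,0.0]]]
[[[0,0,0.033,0,0,0.0]]]
```

Emit:
arm_command:
  targets:
    - [[0.04,-0.015,0.016,0,0,-0.15],[0.042,-0.008,0.016,0,0,-0.15],[0.043,-0.002,0.016,0,0,-0.15],[0.042,0.004,0.015,0,0,-0.15],[0.041,0.011,0.016,0,0,-0.15],[0.04,0.017,0.015,0,0,-0.15],[0.036,0.022,0.016,0,0,-0.15],[0.033,0.027,0.015,0,0,-0.153],[0,0,0,0,0,0]]
  jaw: 0.05

```text
clock: 1.23
position: [0.4345, -0.4138, 0.1193]
ee_rot: [-2.35, -2.081, -0.004]
force: [0.3, 0.2, 1.0]
width: 0.546
gripper_force: 0.0
```

```bash
python3 p.py "432 -417 21 -7.4 40"
python3 - <<'E'
from h import *
d=arm.get_image('side'); save('s1.png',d['pixels'])
E
```

```text
t 1.225 w 0.546020268620747 p [ 434.5 -413.8  119.3] az -7.0 tilt 0.2 j [ 0.89  0.55 -0.32  1.75  0.21  0.88  0.36]
[[[-0.001,-0.001,0.033,0,0,0.0],[-0.001,-0.001,0.033,0,0,0.0],[-0.002,0,0.032,0,-0.004,0.008]]]
```

View pics/s1.png

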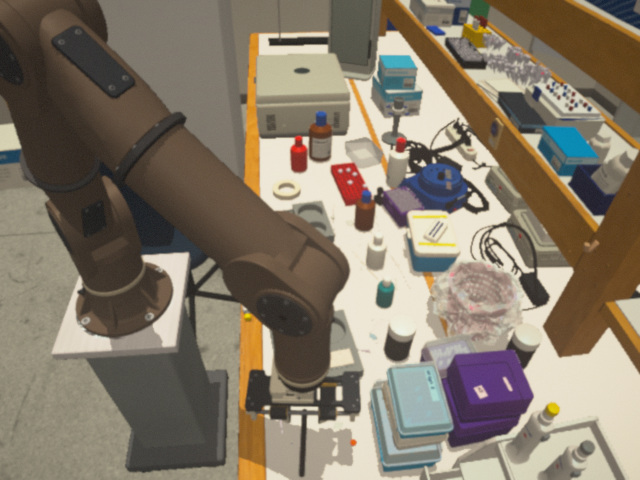

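The gripper (305,395) stands over the marker, whose lower end shows at (303,455), and is clear of the blue boxes. Descend.

Emit:
arm_command:
  targets:
    - [[-0.001,-0.001,0.033,0,0,0],[-0.001,-0.001,0.033,0,0,0],[-0.002,0,0.032,0,0,0.006],[0,0,0,0,0,0],[0,0,0,0,0,0]]

```text
clock: 1.9
position: [0.4283, -0.4223, 0.0229]
ee_rot: [-2.369, -2.064, 0.001]
force: [-0.0, 1.2, 0.3]
width: 0.542
gripper_force: 0.0
```

Emit:
arm_command:
  targets:
    - [[0,0,0,0,0,0],[0,0,0,0,0,0],[0,0,0,0,0,0],[0,0,0,0,0,0],[0,0,0,0,0,0]]
  jaw: 0
  newtons: 20

```text
clock: 2.52
position: [0.4293, -0.4214, 0.0228]
ee_rot: [2.366, 2.066, -0.0]
force: [-0.3, -0.0, 0.7]
width: 0.12
gripper_force: 20.0
```

```bash
python3 p.py "432 -417 90 -7.4 50" "408.5 -218 90 6.4" "408.5 -218 44 6.4 30"
```

```text
t 2.525 w 0.12012604748876039 p [ 429.3 -421.4   22.8] az -7.7 tilt 0.0 j [ 0.87  0.67 -0.27  1.82  0.27  0.69  0.32]
[[[0.002,0.001,-0.034,0,0,-0.0],[0.003,0.001,-0.033,0,0,-0.006],[0.049,-0.012,0,0,0,-0.06],[0.049,-0.009,0,0,0,-0.06],[0.049,-0.007,0,0,0,-0.06],[0.05,-0.003,0,0,0,-0.061],[0,0,0.023,0,0,0.0],[0,0,0.023,0,0,0.0]]]
```

Emit:
arm_command:
  targets:
    - [[0,0,-0.034,0,0,0],[0,0,-0.033,0,0,0],[0.05,-0.012,0,0,0,-0.06],[0.05,-0.009,0,0,0,-0.06],[0.05,-0.007,0,0,0,-0.06],[0.05,-0.003,0,0,0,-0.06],[0,0,0,0,0,0],[0,0,0,0,0,0],[0,0,0,0,0,0]]

```text
clock: 3.65
position: [0.4076, -0.2211, 0.0897]
ee_rot: [2.104, 2.332, -0.0]
force: [-0.1, -0.6, -0.9]
width: 0.118
gripper_force: 20.0
```

```bash
python3 p.py "408.5 -222 46 6.4 30"
python3 - <<'E'
from h import *
d=arm.get_image('side'); save('s2.png',cv2.resize(d['pixels'][270:470,230:430],None,fx=2.5,fy=2.5))
E
```

```text
t 3.65 w 0.11841354559712475 p [ 407.6 -221.1   89.7] az 5.9 tilt 0.0 j [ 0.7   0.42 -0.4   2.1   0.26  0.66  0.22]
[[[0,0,0.022,0,0,-0.0],[-0.001,0.001,0.022,0,0.001,-0.009]]]
```

View pics/s2.png

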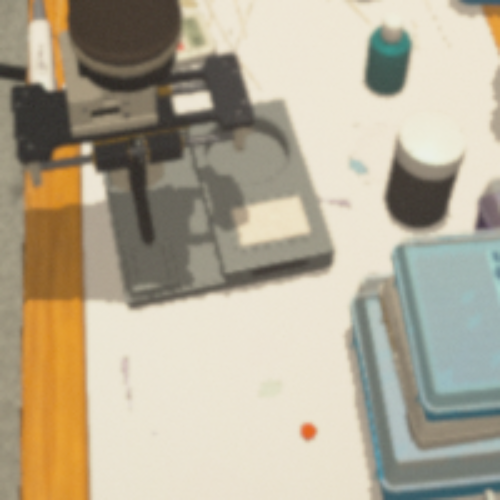

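The marker is held, its front end at crop (148,240), over the pen rest. Lower and release.

Emit:
arm_command:
  targets:
    - [[0,0,0.022,0,0,-0.008],[-0.001,0.001,0.023,0,0,0],[0,0,0,0,0,0],[0,0,0,0,0,0],[0,0,0,0,0,0]]

```text
clock: 4.32
position: [0.4088, -0.221, 0.0454]
ee_rot: [2.092, 2.342, 0.0]
force: [-0.6, 0.2, -0.7]
width: 0.116
gripper_force: 20.0
```

Emit:
arm_command:
  targets:
    - [[0,0,0,0,0,0],[0,0,0,0,0,0],[0,0,0,0,0,0]]
  jaw: 0.03

```text
clock: 4.7
position: [0.4086, -0.2207, 0.0449]
ee_rot: [2.092, 2.343, 0.0]
force: [0.1, -0.2, 0.4]
width: 0.322
gripper_force: 0.0
```

```bash
python3 p.py "408.5 -222 200 6.4 55" "667 -225 200 20 55" "667 -225 61 20 40"
```

```text
t 4.7 w 0.32240498845132254 p [ 408.6 -220.7   44.9] az 6.5 tilt 0.0 j [ 0.66  0.5  -0.36  2.14  0.33  0.56  0.17]
[[[0,0,-0.052,0,0,0.0],[-0.001,0,-0.052,0,0,0.0],[0,0,-0.051,0,0,0.001],[-0.006,0.051,0,0,0,-0.05],[-0.009,0.051,0,0,0,-0.05],[-0.012,0.05,0,0,0,-0.05],[-0.014,0.05,0,0,0,-0.04],[-0.016,0.049,0,0,0,-0.047],[0,0,0.035,0,0,-0.0],[0,0,0.035,0,0,-0.0]]]
[[[0,0,0.034,0,0,-0.0],[0,0,0.035,0,0,-0.0]]]
```

Emit:
arm_command:
  targets:
    - [[0,0,-0.05,0,0,0],[0,0,-0.05,0,0,0]]

```text
clock: 4.95
position: [0.408, -0.2203, 0.1456]
ee_rot: [-2.091, -2.342, 0.0]
force: [0.4, -0.7, 0.3]
width: 0.322
gripper_force: 0.0
```

Emit:
arm_command:
  targets:
    - [[-0.001,0,-0.055,0,0,0],[-0.006,0.051,0,0,0,-0.05],[-0.009,0.051,0,0,0,-0.05],[-0.012,0.05,0,0,0,-0.05],[-0.014,0.05,0,0,0,-0.04],[-0.016,0.049,0,0,0,-0.047],[0,0,0,0,0,0],[0,0,0,0,0,0],[0,0,0,0,0,0]]
  jaw: 0.0915

```text
clock: 6.08
position: [0.6656, -0.2253, 0.2]
ee_rot: [-1.802, -2.573, 0.001]
force: [0.1, 0.1, 0.5]
width: 1.002
gripper_force: 0.0
```

```bash
python3 p.py "667 -225 62 20 47"
python3 - <<'E'
from h import *
d=arm.get_image('side'); save('s3.png',cv2.resize(d['pixels'][230:480,230:530],None,fx=2,fy=2))
E
```

```text
t 6.075 w 1.0017697171452753 p [ 665.6 -225.3  200. ] az 20.0 tilt 0.0 j [ 0.52  0.65 -0.47  1.38  0.3   1.18  0.37]
[[[0,0,0.046,0,0,0.0],[0,0.001,0.046,0,0,0.0],[0,0,0.046,-0.001,0,0.0]]]
```

View pics/s3.png

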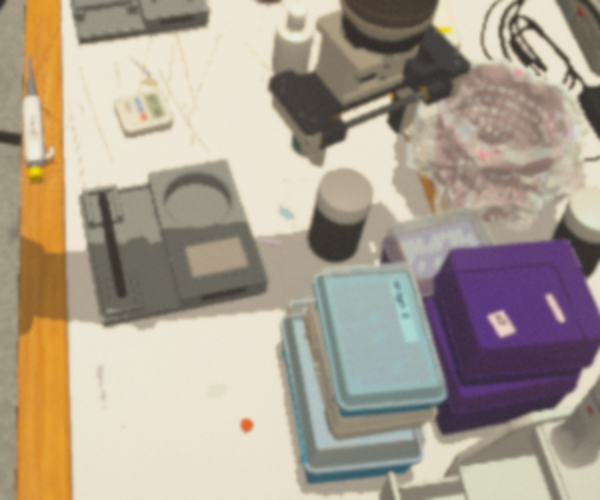

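The marker lies in the rest (crop (100,195)–(120,295)); the gripper is above the jar (340,215), clear of the basket rim at (420,150). Descend and grip.

Emit:
arm_command:
  targets:
    - [[0,0.001,0.046,0,0,0],[0,0,0.046,0,0,0],[0,0,0.046,0,0,0],[0,0,0,0,0,0],[0,0,0,0,0,0]]

```text
clock: 6.75
position: [0.6684, -0.2248, 0.0639]
ee_rot: [1.8, 2.572, 0.001]
force: [-0.2, 0.1, 1.0]
width: 0.996
gripper_force: 0.0
```

Emit:
arm_command:
  targets:
    - [[0,0,0,0,0,0],[0,0,0,0,0,0],[0,0,0,0,0,0],[0,0,0,0,0,0]]
  jaw: 0.03
  newtons: 30

```text
clock: 7.25
position: [0.6675, -0.2246, 0.0621]
ee_rot: [1.801, 2.574, -0.0]
force: [-1.3, -0.1, 3.4]
width: 0.662
gripper_force: 30.0
```

```bash
python3 p.py "667 -225 190 20 50" "513 -170 190 6.4" "513 -170 120 6.4 40"
```

```text
t 7.25 w 0.6616158441185712 p [ 667.5 -224.6   62.1] az 20.0 tilt 0.0 j [ 0.5   0.78 -0.43  1.5   0.37  0.94  0.31]
[[[0,0,-0.043,0,0,0.0],[0,0,-0.042,0,0,0.0],[0,-0.001,-0.043,0,0,0.001],[0.035,-0.042,0,0,0,0.08],[0.031,-0.044,0,0,0,0.08],[0.028,-0.047,0,0,0,0.077],[0,0,0.035,0,0,0.0],[0,0,0.035,0,0,0.0]]]
```

Emit:
arm_command:
  targets:
    - [[0,0,-0.043,0,0,0],[0,0,-0.042,0,0,0],[0,0,-0.043,0,0,0],[0.035,-0.042,0,0,0,0.08],[0.031,-0.045,0,0,0,0.08],[0.028,-0.047,0,0,0,0.077],[0,0,0,0,0,0],[0,0,0,0,0,0],[0,0,0,0,0,0]]

```text
clock: 8.38
position: [0.5144, -0.1699, 0.1898]
ee_rot: [2.092, 2.343, 0.001]
force: [-0.2, 0.4, -2.5]
width: 0.655
gripper_force: 29.9
```

```bash
python3 p.py "513 -170 74.5 6.4 40"
python3 - <<'E'
from h import *
d=arm.get_image('side'); save('s4.png',cv2.resize(d['pixels'][200:450,230:530],None,fx=2,fy=2))
E
```

```text
t 8.375 w 0.6553869771984333 p [ 514.4 -169.9  189.8] az 6.5 tilt 0.1 j [ 0.58  0.4  -0.47  1.82  0.22  0.97  0.12]
[[[0,-0.001,0.038,0,0,0.0],[0,0,0.039,0,0,0.0],[0,-0.001,0.038,0.001,0,0.001]]]
```

View pics/s4.png

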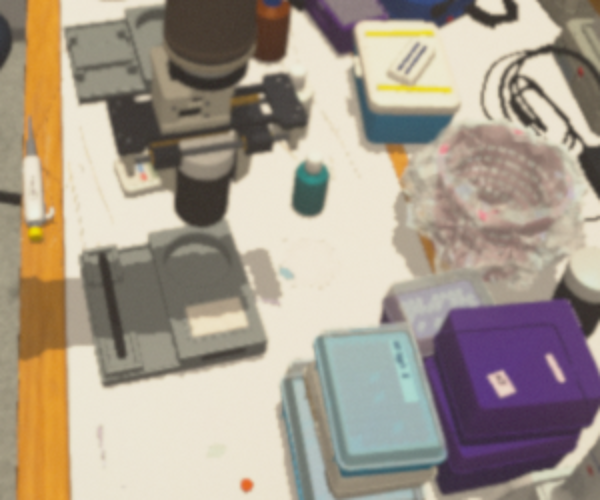

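The jar hangs upright (crop (200,190)) above the well (200,260). Lower.

Emit:
arm_command:
  targets:
    - [[0,-0.001,0.038,0,0,0],[0,0,0.039,0,0,0],[0,0,0.03,0,0,0],[0,0,0.009,0,0,0],[0,0,0,0,0,0],[0,0,0,0,0,0]]

```text
clock: 9.18
position: [0.5131, -0.1697, 0.0744]
ee_rot: [2.092, 2.342, 0.001]
force: [0.1, 0.0, -1.6]
width: 0.658
gripper_force: 30.0
```

Emit:
arm_command:
  targets:
    - [[0,0,0.001,0,0,0],[0,0,0,0,0,0]]

```text
clock: 9.43
position: [0.5123, -0.1697, 0.073]
ee_rot: [2.092, 2.343, 0.0]
force: [-0.3, 0.0, -2.3]
width: 0.657
gripper_force: 30.0
```

Emit:
arm_command:
  targets:
    - [[0,0,0,0,0,0],[0,0,0,0,0,0],[0,0,0,0,0,0],[0,0,0,0,0,0]]
  jaw: 0.0915

```text
clock: 9.93
position: [0.5121, -0.1696, 0.0728]
ee_rot: [2.092, 2.343, 0.0]
force: [0.2, -0.8, 0.5]
width: 0.986
gripper_force: 0.0
```

```bash
python3 p.py "513 -170 185 6.4 55" "667.5 -74 185 20" "667.5 -74 50 20 45"
```

```text
t 9.925 w 0.9856084108518046 p [ 512.1 -169.6   72.8] az 6.5 tilt 0.0 j [ 0.52  0.55 -0.42  1.94  0.32  0.72  0.03]
[[[0,0,-0.037,0,0,0.0],[0,0,-0.038,0,0,0.0],[0,0.001,-0.037,0,0,0.001],[0.019,0.041,0,0,0,-0.06],[0.017,0.042,0,0,0,-0.06],[0.015,0.043,0,0,0,-0.06],[0.011,0.044,0,0,0,-0.057],[0,0,0.045,0,0,-0.0],[0,0,0.045,0,0,-0.0],[0,0,0.045,0,0,-0.0]]]
```

Emit:
arm_command:
  targets:
    - [[0,0,-0.037,0,0,0],[0,0,-0.038,0,0,0],[0,0.001,-0.037,0,0,0],[0.019,0.041,0,0,0,-0.06],[0.017,0.042,0,0,0,-0.06],[0.015,0.043,0,0,0,-0.06],[0.011,0.044,0,0,0,-0.057],[0,0,0,0,0,0],[0,0,0,0,0,0],[0,0,0,0,0,0]]

```text
clock: 11.18
position: [0.6667, -0.0755, 0.1847]
ee_rot: [1.803, 2.573, -0.002]
force: [-0.5, 0.5, -0.3]
width: 0.996
gripper_force: 0.0
```

```bash
python3 p.py "667.5 -74 50 20 45"
python3 - <<'E'
from h import *
d=arm.get_image('side'); save('s5.png',cv2.resize(d['pixels'][150:400,230:530],None,fx=2,fy=2))
E
```

```text
t 11.175 w 0.9955627331258572 p [666.7 -75.5 184.7] az 20.0 tilt 0.1 j [ 0.34  0.61 -0.5   1.49  0.32  1.12  0.13]
[[[0,0,0.045,0,0,-0.0],[0.001,0.001,0.045,0,0,-0.0],[0,0,0.045,-0.001,0.001,-0.001]]]
```

View pics/s5.png

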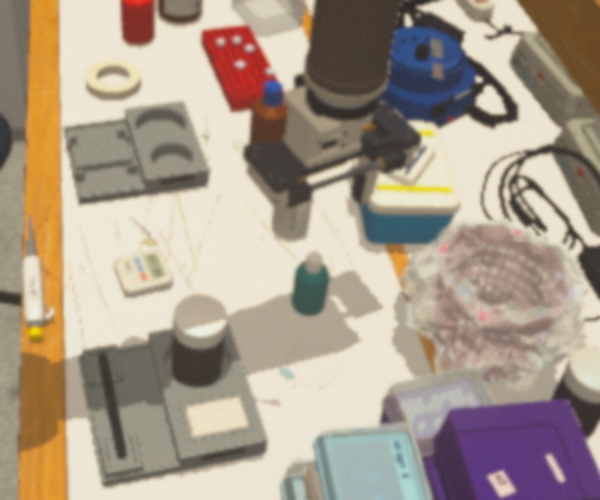

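The jar sits upright in its well (crop (200,340)); the gripper is above the teal bottle (312,285). Descend and grip.

Emit:
arm_command:
  targets:
    - [[0,0,0.045,0,0,0],[0.001,0.001,0.045,0,0,0],[0,0,0.045,0,0,0],[0,0,0,0,0,0],[0,0,0,0,0,0]]

```text
clock: 11.85
position: [0.6689, -0.0732, 0.0516]
ee_rot: [1.801, 2.572, 0.002]
force: [0.3, 0.1, 0.4]
width: 0.997
gripper_force: 0.0
```

Emit:
arm_command:
  targets:
    - [[0,0,0,0,0,0],[0,0,0,0,0,0],[0,0,0,0,0,0],[0,0,0,0,0,0],[0,0,0,0,0,0]]
  jaw: 0.02
  newtons: 20

```text
clock: 12.48
position: [0.668, -0.073, 0.0497]
ee_rot: [-1.801, -2.574, 0.0]
force: [-0.2, 0.0, 0.3]
width: 0.499
gripper_force: 0.1
```

```bash
python3 p.py "667.5 -74 190 20 55" "518.4 188.5 190 6.4"
```

```text
t 12.475 w 0.49859238165630915 p [668.  -73.   49.7] az 20.0 tilt 0.0 j [ 0.31  0.75 -0.45  1.6   0.4   0.88  0.06]
[[[0,0,-0.047,0,0,0.0],[0,0,-0.047,0,0,0.0],[-0.001,-0.001,-0.046,0,0,0.001],[0.05,-0.008,0,0,0,0.04],[0.049,-0.01,0,0,0,0.04],[0.049,-0.012,0,0,0,0.04],[0.048,-0.015,0,0,0,0.04],[0.048,-0.016,0,0,0,0.04],[0.047,-0.018,0,0,0,0.037]]]
```

Emit:
arm_command:
  targets:
    - [[0,0,0,0,0,0],[0,0,0,0,0,0]]

```text
clock: 12.72
position: [0.668, -0.073, 0.0497]
ee_rot: [-1.801, -2.574, 0.0]
force: [-0.3, -0.3, 0.6]
width: 0.47
gripper_force: 20.0
```

Emit:
arm_command:
  targets:
    - [[0,0,-0.047,0,0,0],[0,0,-0.047,0,0,0],[-0.001,-0.001,-0.046,0,0,0],[0.05,-0.008,0,0,0,0.04],[0.049,-0.01,0,0,0,0.04],[0.049,-0.012,0,0,0,0.04],[0.048,-0.015,0,0,0,0.04],[0.048,-0.016,0,0,0,0.04],[0.047,-0.018,0,0,0,0.037]]

```text
clock: 13.85
position: [0.5175, 0.1901, 0.1898]
ee_rot: [2.094, 2.342, 0.0]
force: [0.5, 0.8, -1.7]
width: 0.472
gripper_force: 20.0
```

Emit:
arm_command:
  targets:
    - [[0,0,0,0,0,0],[0,0,0,0,0,0],[0,0,0,0,0,0]]

```text
clock: 14.22
position: [0.5192, 0.1873, 0.1895]
ee_rot: [2.095, 2.341, -0.001]
force: [-0.3, -0.4, -2.0]
width: 0.472
gripper_force: 20.0
```

```bash
python3 p.py "518.4 188.5 61 6.4 40"
python3 - <<'E'
from h import *
d=arm.get_image('side'); save('s6.png',cv2.resize(d['pixels'][120:370,230:530],None,fx=2,fy=2))
E
```

```text
t 14.225 w 0.47215142672763755 p [519.2 187.3 189.5] az 6.3 tilt 0.0 j [-0.05  0.43 -0.53  1.79  0.25  0.99 -0.57]
[[[0,0,0.032,0,0,-0.0],[0,0,0.032,0,0,-0.0],[0.001,0,0.032,0,0,-0.0],[0,-0.001,0.032,0,0.001,-0.001]]]
```

View pics/s6.png

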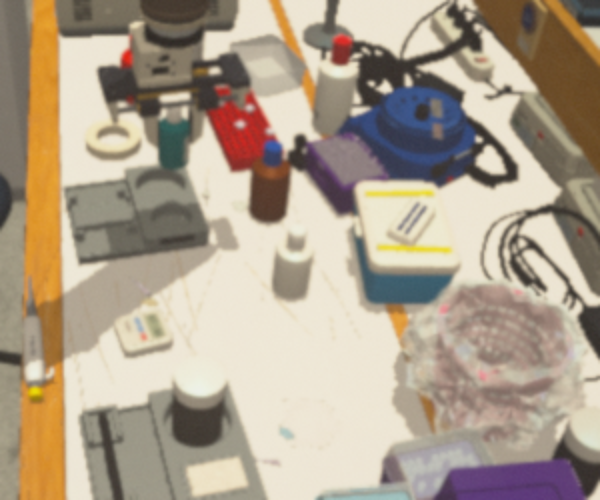

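The squirt bottle hangs upright (crop (173,150)) above the caddy's narrow well (172,212); the white bottle (292,265) is untouched. Lower and release.

Emit:
arm_command:
  targets:
    - [[0,0,0.032,0,0,0],[0.001,-0.001,0.032,0,0,0],[0,0,0.032,0,0,0],[0,0,0.025,0,0,0],[0,0,0.008,0,0,0],[0,0,0,0,0,0],[0,0,0,0,0,0]]

```text
clock: 15.15
position: [0.5182, 0.1896, 0.0613]
ee_rot: [2.093, 2.342, 0.002]
force: [0.6, 0.8, -0.3]
width: 0.468
gripper_force: 20.0
```

Emit:
arm_command:
  targets:
    - [[0,0,0,0,0,0],[0,0,0,0,0,0],[0,0,0,0,0,0],[0,0,0,0,0,0]]
  jaw: 0.085

```text
clock: 15.65
position: [0.5174, 0.1897, 0.0608]
ee_rot: [2.092, 2.343, 0.0]
force: [0.6, 0.4, 0.3]
width: 0.854
gripper_force: 0.0
```

```bash
python3 p.py "518.4 188.5 220 6.4 55" "670.5 227.3 220 10" "670.5 227.3 83 10 45"
```

```text
t 15.65 w 0.8536642015933538 p [517.4 189.7  60.8] az 6.5 tilt 0.0 j [-0.12  0.59 -0.46  1.91  0.38  0.73 -0.69]
[[[0,0,-0.053,0,0,0.0],[-0.001,0,-0.053,0,0,0.0],[0,0.001,-0.053,0,0,0.001],[0.007,0.052,0,0,0,-0.02],[0.006,0.052,0,0,0,-0.02],[0.005,0.052,0,0,0,-0.023],[0,0,0.034,0,0,0.0],[0,0,0.034,0,0,0.0],[0,0,0.034,0,0,0.0],[0,0,0.035,0,0,0.0]]]
```

Emit:
arm_command:
  targets:
    - [[0,0,-0.053,0,0,0],[-0.001,0,-0.053,0,0,0],[0,0.001,-0.053,0,0,0],[0.007,0.052,0,0,0,-0.02],[0.006,0.052,0,0,0,-0.02],[0.005,0.052,0,0,0,-0.023],[0,0,0,0,0,0],[0,0,0,0,0,0],[0,0,0,0,0,0]]
  jaw: 0.0915

```text
clock: 16.77
position: [0.6699, 0.2273, 0.2201]
ee_rot: [2.017, 2.408, -0.0]
force: [-0.1, -0.1, -0.3]
width: 0.992
gripper_force: 0.0
```

```bash
python3 p.py "670.5 227.3 83 10 46"
python3 - <<'E'
from h import *
d=arm.get_image('side'); save('s7.png',cv2.resize(d['pixels'][100:300,230:470],None,fx=2.5,fy=2.5))
E
```

```text
t 16.775 w 0.9921032424189536 p [669.9 227.3 220.1] az 10.1 tilt 0.0 j [-0.11  0.64 -0.5   1.34  0.31  1.23 -0.46]
[[[0,0,0.046,0,0,0.0],[0,0,0.046,0,0,0.0],[0,0.001,0.045,0,0,0.002]]]
```

View pics/s7.png

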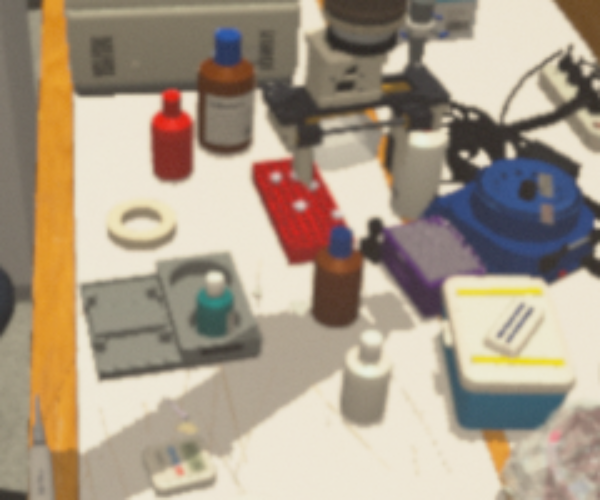

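The squirt bottle sits in its well (crop (213,305)); the gripper is above the small amber bottle (338,280), fingers clear of the red rack. Descend and grip.

Emit:
arm_command:
  targets:
    - [[0,0,0.046,0,0,0],[0,0,0.046,0,0,0],[0,0.001,0.045,0,0,0],[0,0,0,0,0,0],[0,0,0,0,0,0]]

```text
clock: 17.45
position: [0.6724, 0.2281, 0.085]
ee_rot: [2.017, 2.407, 0.003]
force: [-0.2, 0.3, 1.1]
width: 0.994
gripper_force: 0.0
```

Emit:
arm_command:
  targets:
    - [[0,0,0,0,0,0],[0,0,0,0,0,0],[0,0,0,0,0,0],[0,0,0,0,0,0],[0,0,0,0,0,0]]
  jaw: 0.03
  newtons: 30

```text
clock: 18.08
position: [0.6717, 0.2275, 0.083]
ee_rot: [2.018, 2.408, -0.0]
force: [-2.1, -0.5, 4.4]
width: 0.643
gripper_force: 30.0
```

```bash
python3 p.py "670.5 227.3 220 10 50" "509.5 266 220 6.4"
```

```text
t 18.075 w 0.6427410786495761 p [671.7 227.5  83. ] az 10.1 tilt 0.0 j [-0.13  0.77 -0.46  1.47  0.38  0.99 -0.52]
[[[0,0,-0.046,0,0,0.0],[0,-0.001,-0.045,0,0,0.0],[0,0,-0.046,0,0,0.001],[0.017,-0.038,0,0,0,0.02],[0.016,-0.038,0,0,0,0.01],[0.015,-0.039,0,0,0,0.02],[0.014,-0.039,0,0,0,0.013]]]
```

Emit:
arm_command:
  targets:
    - [[0,0,-0.046,0,0,0],[0,-0.001,-0.045,0,0,0],[0,0,-0.046,0,0,0],[0.017,-0.038,0,0,0,0.02],[0.016,-0.038,0,0,0,0.01],[0.015,-0.039,0,0,0,0.02],[0.014,-0.039,0,0,0,0.013],[0,0,0,0,0,0],[0,0,0,0,0,0],[0,0,0,0,0,0]]

```text
clock: 19.32
position: [0.5101, 0.2649, 0.2194]
ee_rot: [2.094, 2.342, -0.0]
force: [0.7, 0.3, -2.6]
width: 0.64
gripper_force: 30.0
```

```bash
python3 p.py "509.5 266 95 6.4 40"
python3 - <<'E'
from h import *
d=arm.get_image('side'); save('s8.png',cv2.resize(d['pixels'][100:300,230:470],None,fx=2.5,fy=2.5))
E
```

```text
t 19.325 w 0.6403125829328259 p [510.1 264.9 219.4] az 6.4 tilt 0.0 j [-0.18  0.44 -0.55  1.7   0.25  1.08 -0.7 ]
[[[0,0,0.031,0,0,-0.0],[0,0,0.031,0,0,-0.0],[0.001,0,0.031,0,0,-0.0],[0,0,0.031,0,0,-0.0]]]
```

View pics/s8.png

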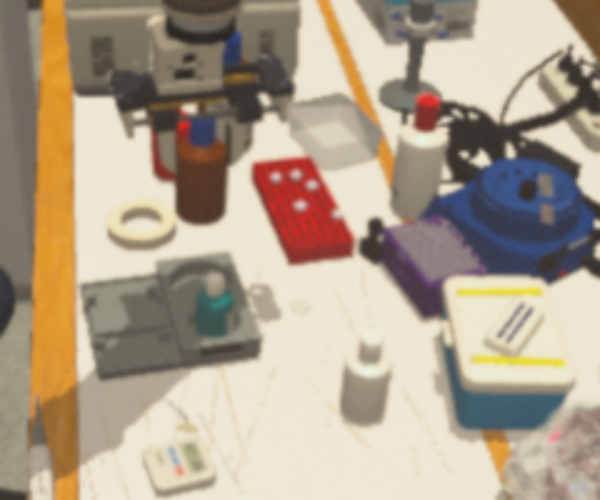

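The amber bottle hangs upright (crop (200,175)) above the wide well, the teal one in place (213,305). Lower and release.

Emit:
arm_command:
  targets:
    - [[0,0,0.031,0,0,0],[0.001,0,0.031,0,0,0],[0,0,0.031,0,0,0],[0,0,0.023,0,0,0],[0,0,0.008,0,0,0],[0,0,0,0,0,0],[0,0,0,0,0,0]]

```text
clock: 20.25
position: [0.5097, 0.2668, 0.0966]
ee_rot: [2.093, 2.343, 0.002]
force: [0.2, 0.3, -3.4]
width: 0.643
gripper_force: 30.0
```

Emit:
arm_command:
  targets:
    - [[0,0,0,0,0,0],[0,0,0,0,0,0],[0,0,0,0,0,0],[0,0,0,0,0,0]]
  jaw: 0.0915

```text
clock: 20.75
position: [0.5092, 0.2665, 0.0959]
ee_rot: [2.092, 2.343, 0.0]
force: [0.4, 1.2, -0.6]
width: 0.985
gripper_force: 0.0
```

```bash
python3 - <<'E'
from h import *
d=arm.get_image('top'); o,rays,P=cloud(d)
a,b,c,e=355,240,390,276; Z=P[b:e,a:c,2]; m=(Z>.009)&(Z<.05)
n,l,s,_=cv2.connectedComponentsWithStats(m.astype(np.uint8)); m=l==1+np.argmax(s[1:,4])
Q=rays[b:e,a:c][m]; Q=o+Q*((.015-o[2])/Q[:,2])[:,None]
print(m.sum(),cv2.minAreaRect((Q[:,:2]*1000).astype(np.float32)),Q.mean(0))
E
python3 p.py "509.5 266 240 6.4 55" "462 -7 240 90"
```

```text
334 ((461.149658203125, -8.139102935791016), (67.20223236083984, 61.58008575439453), 13.495715141296387) [ 0.46136733 -0.00770391  0.015     ]
t 20.8 w 0.9884095141761233 p [509.1 266.5  95.8] az 6.5 tilt 0.0 j [-0.23  0.57 -0.5   1.83  0.36  0.83 -0.79]
[[[0,0,-0.048,0,0,0.0],[0,0,-0.048,0,0,0.0],[-0.001,0,-0.048,0,0,0.001],[-0.03,-0.009,0,0,0,-0.16],[-0.028,-0.013,0,0,0,-0.16],[-0.025,-0.017,0,0,0,-0.16],[-0.022,-0.021,0,0,0,-0.16],[-0.019,-0.025,0,0,0,-0.16],[-0.014,-0.027,0,0,0,-0.16],[-0.01,-0.029,0,0,0,-0.17]]]
[[[-0.005,-0.03,0,0,0,-0.16],[0,-0.031,0,0,0,-0.169]]]
```

Emit:
arm_command:
  targets:
    - [[0,0,-0.048,0,0,0],[0,0,-0.048,0,0,0],[-0.001,0,-0.048,0,0,0.001]]

```text
clock: 21.18
position: [0.5089, 0.2655, 0.2412]
ee_rot: [-2.093, -2.342, 0.0]
force: [0.4, 0.3, -0.4]
width: 0.998
gripper_force: 0.0
```

```bash
python3 p.py "461.5 -7.5 120 101"
```

```text
t 21.175 w 0.9975556015950583 p [508.9 265.5 241.2] az 6.4 tilt 0.0 j [-0.17  0.42 -0.56  1.67  0.24  1.12 -0.69]
[[[-0.027,-0.008,0.012,0,0,-0.17],[-0.025,-0.012,0.012,0,0,-0.16],[-0.023,-0.016,0.012,0,0,-0.17],[-0.02,-0.02,0.012,0,0,-0.16],[-0.016,-0.022,0.012,0,0,-0.17],[-0.012,-0.025,0.012,0,0,-0.16],[-0.008,-0.026,0.012,0,0,-0.17],[-0.003,-0.027,0.012,0,0,-0.16],[0.001,-0.028,0.013,0,0,-0.17],[0.005,-0.027,0.012,0,0,-0.161]]]
```

Emit:
arm_command:
  targets:
    - [[-0.027,-0.008,0.012,0,0,-0.17],[-0.025,-0.012,0.012,0,0,-0.16],[-0.023,-0.016,0.012,0,0,-0.17],[-0.02,-0.02,0.012,0,0,-0.16],[-0.016,-0.022,0.012,0,0,-0.17],[-0.012,-0.025,0.012,0,0,-0.16],[-0.008,-0.026,0.012,0,0,-0.17],[-0.003,-0.027,0.012,0,0,-0.16],[0.001,-0.028,0.013,0,0,-0.17],[0.005,-0.027,0.012,0,0,-0.161]]

```text
clock: 22.42
position: [0.4616, -0.0084, 0.1184]
ee_rot: [-0.31, 3.126, -0.0]
force: [-0.2, -0.3, 0.2]
width: 0.995
gripper_force: 0.0
```

Emit:
arm_command:
  targets:
    - [[0,0,0,0,0,0],[0,0,0,0,0,0],[0,0,0,0,0,0]]

```text
clock: 22.8
position: [0.4623, -0.0063, 0.1193]
ee_rot: [-0.301, 3.126, 0.0]
force: [-0.6, -0.6, -0.5]
width: 0.997
gripper_force: 0.0
```

```bash
python3 p.py "461.5 -7.5 22 101 35"
python3 - <<'E'
from h import *
d=arm.get_image('side'); save('s9.png',cv2.resize(d['pixels'][130:330,230:470],None,fx=2.5,fy=2.5))
E
```

```text
t 22.8 w 0.9970632642139418 p [462.3  -6.3 119.3] az 101.0 tilt 0.1 j [ 0.58  0.49 -0.89  2.06  0.52  0.83  1.15]
[[[0,0,0.032,0,0,0.0],[0.001,-0.001,0.033,0,0,0.0],[0,0,0.032,0,0.001,0.0]]]
```

View pics/s9.png

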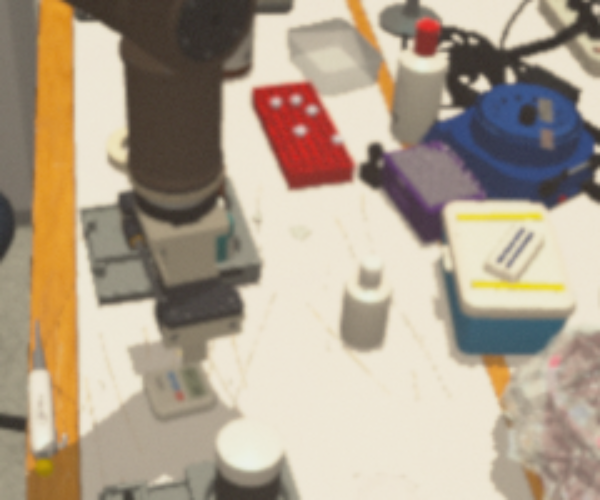

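The gripper stands over the timer (crop (180,390)), finger line across its y sides, clear of the jar and caddies. Descend and grip.

Emit:
arm_command:
  targets:
    - [[0,0,0.032,0,0,0],[0.001,-0.001,0.033,0,0,0],[0,0,0.032,0,0,0],[0,0,0,0,0,0],[0,0,0,0,0,0],[0,0,0,0,0,0]]

```text
clock: 23.6
position: [0.4613, -0.0083, 0.0221]
ee_rot: [-0.302, 3.126, -0.0]
force: [-0.1, 0.6, -0.0]
width: 0.996
gripper_force: 0.0
```

Emit:
arm_command:
  targets:
    - [[0,0,0,0,0,0],[0,0,0,0,0,0],[0,0,0,0,0,0],[0,0,0,0,0,0],[0,0,0,0,0,0]]
  jaw: 0.03
  newtons: 20

```text
clock: 24.22
position: [0.461, -0.0087, 0.0218]
ee_rot: [0.301, -3.127, 0.0]
force: [-0.1, -0.1, 2.1]
width: 0.675
gripper_force: 19.9
```

```bash
python3 p.py "461.5 -7.5 110 101 45" "416.5 219.5 110 96.4"
```

```text
t 24.225 w 0.675415026495735 p [461.   -8.7  21.8] az 101.0 tilt 0.0 j [ 0.45  0.63 -0.73  2.14  0.72  0.64  0.97]
[[[0,0.001,-0.044,0,0,-0.0],[-0.001,0,-0.044,0,0,-0.0],[0,0.046,0,0,0,0.02],[0.001,0.046,0,0,0,0.02],[0.002,0.046,0,0,0,0.01],[0.003,0.047,0,0,0,0.02],[0.004,0.046,0,0,0,0.01]]]
```

Emit:
arm_command:
  targets:
    - [[0,0.001,-0.044,0,0,0],[-0.001,0,-0.044,0,0,0],[0,0.046,0,0,0,0.02],[0.001,0.046,0,0,0,0.02],[0.002,0.046,0,0,0,0.01],[0.003,0.047,0,0,0,0.02],[0.004,0.046,0,0,0,0.01],[0,0,0,0,0,0],[0,0,0,0,0,0],[0,0,0,0,0,0]]

```text
clock: 25.48
position: [0.4163, 0.2178, 0.1094]
ee_rot: [0.173, -3.136, 0.002]
force: [0.3, 0.2, -0.7]
width: 0.675
gripper_force: 19.9
```

```bash
python3 p.py "416.5 219.5 45 96.4 33"
python3 - <<'E'
from h import *
d=arm.get_image('side'); save('s10.png',cv2.resize(d['pixels'][130:280,230:380],None,fx=4,fy=4,interpolation=2))
E
```

```text
t 25.475 w 0.67542024157857 p [416.3 217.8 109.4] az 96.3 tilt 0.1 j [ 0.05  0.51 -0.85  2.05  0.52  0.82  0.57]
[[[0,0.001,0.032,0,0,-0.0],[0,0.001,0.032,-0.001,-0.001,-0.002]]]
```

View pics/s10.png

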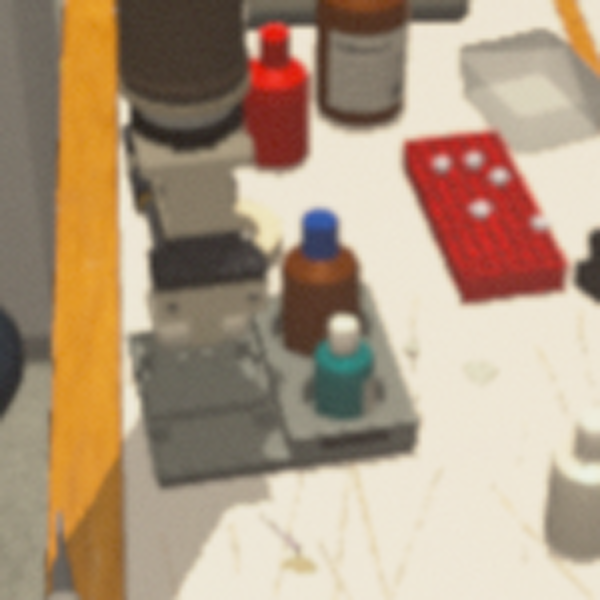

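Both bottles stand in their wells (320,280) and (343,370); the timer is held level over the bay. Lower.

Emit:
arm_command:
  targets:
    - [[0,0.001,0.032,0,0,0],[0,0,0.022,0,0,0],[0,0,0.01,0,0,0],[0,0,0,0,0,0],[0,0,0,0,0,0],[0,0,0,0,0,0]]

```text
clock: 26.28
position: [0.4163, 0.2205, 0.0463]
ee_rot: [-0.176, 3.136, 0.001]
force: [-1.1, 0.5, -0.9]
width: 0.672
gripper_force: 19.9
```

Emit:
arm_command:
  targets:
    - [[0,0,0,0,0,0],[0,0,0,0,0,0],[0,0,0,0,0,0],[0,0,0,0,0,0]]
  jaw: 0.085

```text
clock: 26.78
position: [0.4159, 0.2204, 0.0457]
ee_rot: [-0.176, 3.137, 0.0]
force: [0.0, -0.5, -0.2]
width: 0.926
gripper_force: 0.0
```

Emit:
arm_command:
  targets:
    - [[0,0,-0.05,0,0,0],[0,0,-0.05,0,0,0],[0,0,-0.05,0,0,0],[0,0,-0.05,0,0,0],[0,-0.06,0,0,0,0],[0,-0.06,0,0,0,0],[0,-0.06,0,0,0,0],[0,-0.06,0,0,0,0]]

```text
clock: 27.78
position: [0.4426, -0.0202, 0.2459]
ee_rot: [-0.176, 3.136, -0.001]
force: [1.2, -0.5, -0.2]
width: 0.925
gripper_force: 0.0
```

Emit:
arm_command:
  targets:
    - [[0,-0.06,0,0,0,0],[0,-0.06,0,0,0,0],[0,-0.06,0,0,0,0],[0,-0.06,0,0,0,0],[0,-0.06,0,0,0,0],[0,0,0,0,0,0],[0,0,0,0,0,0]]

```text
clock: 28.65
position: [0.4763, -0.3155, 0.2454]
ee_rot: [0.176, -3.136, -0.002]
force: [0.6, 0.6, 0.8]
width: 0.925
gripper_force: 0.0
```

Run:
```python
from h import *
d=arm.get_image('top'); s=arm.get_image('side'); np.savez('topE.npz',**d)
a=cv2.resize(d['pixels'][180:300,220:470],(750,360),interpolation=2); 
b=cv2.resize(s['pixels'][180:400,240:430],(240,278)); b2=np.zeros((240,750,3),np.uint8)
c=cv2.resize(s['pixels'][190:260,255:345],(308,240),interpolation=2); e=cv2.resize(s['pixels'][290:400,265:375],(240,240),interpolation=2)
b2[:,:308]=c; b2[:,310:550]=e
save('e.png',np.vstack([a,b2]))
o,rays,P=cloud(d)
for n,(x,y) in dict(white=(.670,.0637),tape=(.4445,.418),timer=(.4165,.2195),marker=(.4085,-.218),jar=(.5127,-.17),squirt=(.518,.1886),amber=(.5097,.266)).items():
    w=(np.hypot(P[...,0]-x,P[...,1]-y)<(.055 if n=='tape' else .025))&(P[...,2]<.3); q=P[w]; z=np.percentile(q[:,2],95); t=q[q[:,2]>z-.006]
    print(n,len(q),'top',z.round(4),'med',np.median(q[:,2]).round(4),(cv2.minAreaRect((t[:,:2]*1000).astype(np.float32))))
```

```text
white 223 top 0.1119 med 0.075 ((671.3583984375, 62.463165283203125), (22.049020767211914, 21.14319610595703), 31.50163459777832)
tape 792 top 0.0239 med 0.0087 ((445.5123596191406, 416.7402038574219), (90.36426544189453, 88.24846649169922), 89.75279998779297)
timer 176 top 0.0469 med 0.0395 ((417.1181945800781, 219.704345703125), (43.028419494628906, 46.47150421142578), 89.70793914794922)
marker 173 top 0.0349 med 0.0122 ((408.1813049316406, -218.72564697265625), (9.515506744384766, 46.88924026489258), 6.542020797729492)
jar 189 top 0.1222 med 0.1148 ((513.5647583007812, -170.6375732421875), (47.222591400146484, 43.64476776123047), 46.652801513671875)
squirt 182 top 0.1002 med 0.0709 ((518.3402709960938, 189.14633178710938), (18.651592254638672, 18.473426818847656), 65.48799133300781)
amber 184 top 0.1387 med 0.1028 ((509.174072265625, 268.4778747558594), (22.030488967895508, 26.278779983520508), 50.373779296875)
```

View pics/e.png

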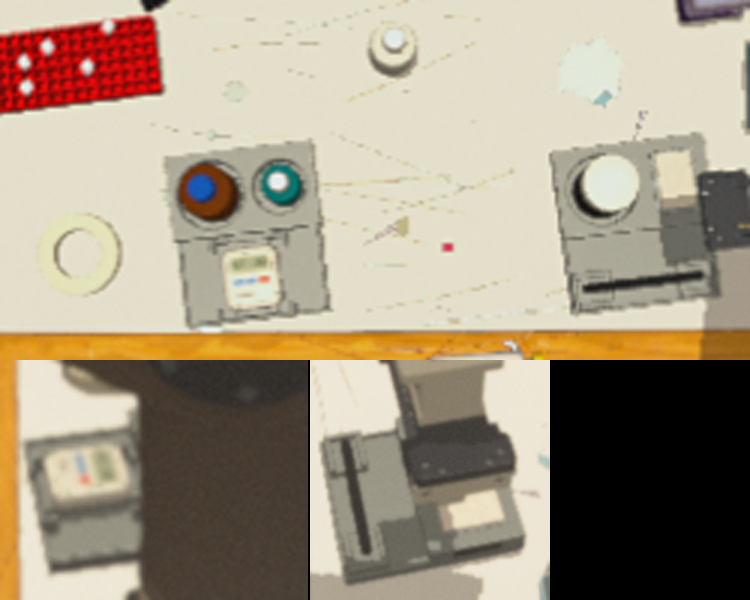

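The final picture shows amber (205,190), squirt (280,183), timer flat in the bay (250,275), jar (608,183) and marker in the rest (640,282). Heights match and the bystanders have not moved. Hand in.

```bash
python3 -c "
from cell import arm
print(arm.sign_off())"
```

```text
the job is handed in; nothing more can be done
None
```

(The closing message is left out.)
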